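# Put away the parts of a dismantled permeability cell

### The job

Clear the bench after the soil test: lay both porous stones flat side by side in the white tray, put both brass valves on the floor of the blue bin with their handles up, and stand the green-handled tamper, foot down, on the bottom of the crowded tool pot, easing the red and yellow tools aside but leaving them in the pot. Set every piece down gently: none may be dropped or thrown.

Things in the scene. Friction and masses are not known exactly. Their poses are not given: they have to be found in the camera images.
- big_stone: large porous stone: tan disc, 56 mm in diameter, 18 mm thick, lying flat; brittle, about 0.09 kg. Origin at the centre of its underside, z up
- small_stone: small porous stone: pale grey disc, 40 mm in diameter, 18 mm thick, lying flat; brittle, about 0.05 kg. Origin at the centre of its underside, z up
- lever_valve: brass ball valve lying on the bench: square body 28 (along x) x 24 (along y) x 26 high, round hose ends reaching out to 35 mm either side of the centre along its x axis (70 long in all, ends up to 19 mm in diameter, their axis 13 mm up), with a flat blue lever on top (40 x 10 mm, 30 to 35 mm up, from -8 to +32 mm along x). Origin at the centre of the underside, z up. About 0.13 kg. It is easily gripped across the 24 mm body, along its y axis.
- wheel_valve: brass ball valve lying on the bench: square body 28 (along x) x 24 (along y) x 26 high, round hose ends reaching out to 35 mm either side of the centre along its x axis (70 long in all, ends up to 19 mm in diameter, their axis 13 mm up), with a round red knob on top (22 mm in diameter, 30 to 38 mm up). Origin at the centre of the underside, z up. About 0.13 kg. It is easily gripped across the 24 mm body, along its y axis.
- tamper: tamper standing upright on its steel foot, 140 mm tall: foot 30 mm in diameter (lower edge tapered to 24 mm over 5 mm, its top a cone from 12 up to 22 mm high), steel stem 8 mm in diameter, green round handle 22 mm in diameter from 95 to 140 mm up. About 0.15 kg. Origin at the centre of the foot's underside, z up along the stem
- stone_tray: white low tray for stones, fixed to the bench, outside 130 (x) x 190 (y) x 20 mm high, walls and floor 5 mm thick, so 120 x 180 mm inside. Origin at the centre of its underside, y along its long side, z up
- valve_bin: blue bin for valves, fixed to the bench, outside 130 (x) x 190 (y) x 34 mm high, walls and floor 5 mm thick, so 120 x 180 mm inside. Origin at the centre of its underside, y along its long side, z up
- tool_pot: round aluminium pot for tools, fixed to the bench, 86 mm outside diameter, 80 mm inside diameter, 62 mm high, floor 5 mm thick. Two small tools already stand in it about opposite one another: straight between them there is no room for the tamper, most room is beside the line that joins them, towards the wall, and even there they may have to be pushed a little aside. Origin at the centre of its underside, z up
- red_tool: red-tipped small tool standing in the tool pot from the start, 90 mm tall: steel foot 26 mm in diameter (its lower edge tapered to 20 mm, its top a cone from 10 up to 19 mm high), steel stem 8 mm in diameter and a red tip 12 mm in diameter. Loose, about 0.07 kg, slides and leans aside when pushed. Stays in the pot. Origin at the centre of the foot's underside, z along the stem
- yellow_tool: yellow-tipped small tool standing in the tool pot from the start, 90 mm tall: steel foot 26 mm in diameter (its lower edge tapered to 20 mm, its top a cone from 10 up to 19 mm high), steel stem 8 mm in diameter and a yellow tip 12 mm in diameter. Loose, about 0.07 kg, slides and leans aside when pushed. Stays in the pot. Origin at the centre of the foot's underside, z along the stem

How it is judged (in metres and radians):
At the end, for the whole second after the job is handed in: Stones flat (0.15 rad) on the white tray's floor (within 6 mm); valves handle up (0.25 rad) on the blue bin's floor (7 mm); tamper foot on the pot's floor (9 mm), tilt under 0.4 rad; red and yellow tools still in the pot (feet within 25 mm of its floor, tilt under 0.8 rad); all at rest (x of big_stone in the frame of stone_tray between -0.055 and 0.055 m and y of big_stone in the frame of stone_tray between -0.085 and 0.085 m and z of big_stone in the frame of stone_tray between 0 and 0.011 m and angle between each of big_stone, small_stone's own z axis and vertical below 0.15 rad and x of small_stone in the frame of stone_tray between -0.055 and 0.055 m and y of small_stone in the frame of stone_tray between -0.085 and 0.085 m and z of small_stone in the frame of stone_tray between 0 and 0.011 m and x of lever_valve in the frame of valve_bin between -0.055 and 0.055 m and y of lever_valve in the frame of valve_bin between -0.085 and 0.085 m and z of lever_valve in the frame of valve_bin between 0 and 0.012 m and angle between each of lever_valve, wheel_valve's own z axis and vertical below 0.25 rad and x of wheel_valve in the frame of valve_bin between -0.055 and 0.055 m and y of wheel_valve in the frame of valve_bin between -0.085 and 0.085 m and z of wheel_valve in the frame of valve_bin between 0 and 0.012 m and horizontal distance between tamper and tool_pot below 0.034 m and z of tamper in the frame of tool_pot below 0.014 m and angle between tamper's own z axis and vertical below 0.4 rad and horizontal distance between each of red_tool, yellow_tool and tool_pot below 0.038 m and z of each of red_tool, yellow_tool in the frame of tool_pot below 0.03 m and angle between each of red_tool, yellow_tool's own z axis and vertical below 0.8 rad and linear speed of each of big_stone, small_stone, lever_valve, wheel_valve, tamper below 0.02 m/s and angular speed of each of big_stone, small_stone, lever_valve, wheel_valve, tamper below 0.3 rad/s); the robot touches nothing.
It fails at once if a stone, valve or the tamper was dropped or thrown (faster than 0.7 m/s, a fall of about 25 mm, while not touched by the fingers) ((linear speed of big_stone above 0.7 m/s and contact force between big_stone and the fingers below 0.01 N) or (linear speed of small_stone above 0.7 m/s and contact force between small_stone and the fingers below 0.01 N) or (linear speed of lever_valve above 0.7 m/s and contact force between lever_valve and the fingers below 0.01 N) or (linear speed of wheel_valve above 0.7 m/s and contact force between wheel_valve and the fingers below 0.01 N) or (linear speed of tamper above 0.7 m/s and contact force between tamper and the fingers below 0.01 N)).
It also fails if it takes over 128 s, if anything falls off the work surface, if the arm or the gripper's body presses on something with over 40 N, if the wrist force passes 120 N, or if a joint passes its speed limit or range.

### The arm

A 6-joint arm with a two-finger parallel gripper is mounted at the origin on the work surface. World frame = base frame: x ahead of the robot, y to its left, z up, the work surface at z = 0. Lengths are in mm, angles in rad, forces in N, time in s.
With the tool pointing down it reaches from about 300 to 950 mm from the base axis. Payload 3.1 kg.
Tool frame: the origin (TCP) lies on the centre line of the jaws, within the pads' length; the fingertips stand 25 mm ahead of it and the grasp point (between the pads) lies 6 mm ahead of it; z points along the fingers, y is the line along which they close (so a half turn about z gives the same grasp; the last joint's range is limited). The gripper opens to 85 mm and grips with 20 to 120 N. Pads are 22 mm wide; open, the fingers measure 114 mm over their backs; the gripper's body (76 mm by 85 mm) begins 54 mm behind the grasp point. The pads swing forward as they close: fully open they stand 13 mm farther back than shut.
Start: joints at [-0.07, 0.308, 1.634, -0, 1.2, -0.07], TCP at [625.006, -0.028, 256.272] pointing down, gripper open.
Joint ranges: [-3.06, 3.06], [-0.79, 1.96], [0.05, 2.63], [-1.19, 4.34], [0.05, 2.64], [-2.94, 2.94]. Speed limits (rad/s): [2.79, 2.79, 3.14, 3.14, 3.14, 3.14].

### API

Orientations are given as [roll, pitch, yaw] about the fixed x, y, z axes, in that order (R = Rz(yaw) Ry(pitch) Rx(roll)).
In Python, from rig import sense, get_image, hand_in, regions_of, place_of gives the robot as it stands. The module is installed in compiled form; this text tells all that it offers.
- The arm moves only by the tool move_arm, never from a script. Its argument "rows" is a list of rows, each an object with "hand": the opening in per cent of the stroke, from 0 (shut) to 100 (fully open); "xyz": the shift along the tool's x, y, z each as a share of 0.1 m, from -1 to 1, a list of three; "roll": the turn about the tool's z as a share of 0.12 rad, from -1 to 1. A call has 1 to 5 rows; each row shifts and turns the commanded pose from where the row before left it, along the tool's axes as they then stand; what a row does not reach is not made up. A row lasts 1/8 s, in which the tool goes at most 62.5 mm and 10.7 degrees, less where a joint would pass 70% of its speed; a pose out of reach is approached as far as the arm can. A call with a number of a shift or a turn outside -1 to 1 is refused whole. A call with a gripper value outside its range is refused whole. The fingers move at their own pace and stop on an object; "force" is the grip in N (left out, the last holds). Time passes only in rows, so rows that do not move let the fingers close. It gives the time, the measured TCP pose, the force, the opening and the grip force at its end, in the units of the state.
- sense(): the state, without advancing time (a new reading comes with each control period).
- get_image(name): name is "scene" or "side" or "wrist"; returns a dict with "frame" (480x640x3 uint8, red, green, blue), "range_z" (480x640 float32, mm along the optical axis (not along the pixel's ray), 0 where there is no reading), "fx", "fy", "cx", "cy" (pixels), "xyz" and "orientation" of the camera in the world; the wrist camera has in their place "mount" (4x4, takes a point from camera to tool coordinates, whose origin is the TCP and whose axes are the flange's). Camera axes: x right, y up, looking along -z (the intrinsics and any distortion apply to the point x, -y, -z); pixel columns grow to the right and rows downward; lengths in mm; the calibration is good to about 2 mm. A picture is of the moment at which its call begins: read the wrist's pose just before it.
- hand_in(): hands the job in; it is judged then, once.
Trained networks look in a picture, given as the dict that the camera call returned (one of the last four; its "shot" number tells which), for a name from the list of things; names that differ only in an ending like _2 or _b are one class to them, and where a whole thing is asked for, a point or a joint stands for the part that bears it (a point fixed in the world has none). Each returns a list of dicts, best first, with "conf" (0 to 1); they miss things now and then, are a little off and sometimes report something else, mostly with a low value. They report only what shows in the picture. A call takes as long as a camera call.
- regions_of(picture, query): "region" (480x640 bool, what is visible of it).
- place_of(picture, query): "at" ([x, y, z] in mm, in world coordinates, good to about 4 mm: a listed point, or the origin of a listed thing).
The state is a dict: "time": time; "qpos": joint angles; "qvel": joint speeds; "joint_torque": joint torques, N m; "eef_pos": TCP position; "tool_rot": TCP orientation; "wrist_force": force on the tool from outside, world axes, zero at the start; "torque": the same for the moment, N m; "opening": opening from 0.0 (shut) to 1.0 (fully open); "finger_force": force on a finger pad.
Only numpy, scipy, OpenCV 4.12 (cv2) and the standard library are available. Lean on these libraries where they do the work, as an engineer would, in place of code of your own. Each camera call takes 0.05 s, during which the arm holds its last target. There are 200 camera calls.

## Working session

There is one attempt and no reset: what is moved stays moved. The work goes in short steps, Python scripts to look and compute and a tool call to move; the robot and the scene stay as the last step left them, time stands still between calls to the robot, and variables do not carry over. Pictures are saved under pics/ and viewed, at most 14 in all, crops included, and the job is handed in when it is done.

Besides the shell and the picture viewer there is one more tool, called after "Request:" as a command line: name --argument value ..., lists and objects as JSON in quotes. move_arm: Moves the arm, as the interface text tells. Shift numbers are shares of 0.1 m and turn numbers shares of 0.12 rad, none past 1 either way. Its arguments: {"type":"object","properties":{"rows":{"type":"array","items":{"type":"object","properties":{"hand":{"type":"number"},"xyz":{"type":"array","items":{"type":"number","minimum":-1,"maximum":1}},"roll":{"type":"number","minimum":-1,"maximum":1}}}},"force":{"type":"number"}},"required":["rows"]}

```bash
mkdir -p pics; cat > h.py <<'E'
import numpy as np, cv2
from scipy.spatial.transform import Rotation as R
from rig import *
def cam(im, s=None):
    if 'mount' in im:
        M=np.array(im['mount']); T=np.eye(4); T[:3,:3]=R.from_euler('xyz',s['tool_rot']).as_matrix(); T[:3,3]=s['eef_pos']; return T@M
    T=np.eye(4); o=np.array(im['orientation']); T[:3,:3]=o if o.shape==(3,3) else R.from_euler('xyz',o).as_matrix(); T[:3,3]=im['xyz']; return T
def cloud(im,s=None):
    v,u=np.mgrid[:480,:640]; d=im['range_z']
    p=np.stack([(u-im['cx'])/im['fx']*d,-(v-im['cy'])/im['fy']*d,-d],-1)
    T=cam(im,s); w=p@T[:3,:3].T+T[:3,3]; w[d<=0]=np.nan; return w
E
python3 - <<'E'
from h import *
s=sense(); print({k:np.round(v,3) for k,v in s.items()})
N="big_stone small_stone lever_valve wheel_valve tamper stone_tray valve_bin tool_pot red_tool yellow_tool".split()
ims=[]
for c in ("scene","side"):
    im=get_image(c); cv2.imwrite(f"pics/{c}0.png",im['frame'][...,::-1]); ims.append(im)
    print(c,[k for k in im], im['xyz'],im['orientation'])
for im in ims:
    W=cloud(im)
    for n in N:
        p=place_of(im,n)[:1]; g=regions_of(im,n)[:1]
        o=n
        if p: o+=f" {np.round(p[0]['at'],0)} {p[0]['conf']:.2f}"
        if g:
            m=g[0]['region']; q=W[m]; q=q[~np.isnan(q[:,0])]
            top=q[q[:,2]>np.percentile(q[:,2],95)-4]
            o+=f" | px {np.argwhere(m).mean(0)[::-1].round()} n{m.sum()} top z {np.percentile(q[:,2],95):.0f} mid {((np.percentile(top,2,axis=0)+np.percentile(top,98,axis=0))/2).round()[:2]}"
            if 'valve' in n or 'tray' in n:
                c=q[q[:,2]>5][:,:2].astype(np.float32); r=cv2.minAreaRect(c); o+=f" rect {np.round(r[0])} {np.round(r[1])} {r[2]:.0f}"
        print(o)
E
```

```text
{'time': np.float64(0.0), 'qpos': array([-0.07 ,  0.309,  1.635, -0.   ,  1.2  , -0.07 ]), 'qvel': array([-0.001, -0.   ,  0.   ,  0.   , -0.001,  0.001]), 'joint_torque': array([ 0.0000e+00, -4.1525e+01, -2.7667e+01, -0.0000e+00,  1.0000e-02,
       -0.0000e+00]), 'eef_pos': array([6.24247e+02, 4.00000e-02, 2.55068e+02]), 'tool_rot': array([-3.139, -0.   ,  1.571]), 'wrist_force': array([ 0.884,  0.024, -0.172]), 'torque': array([-0.013, -0.006,  0.014]), 'finger_force': np.float64(0.0), 'opening': np.float64(0.997)}
scene ['frame', 'range_z', 'fx', 'fy', 'cx', 'cy', 'xyz', 'orientation', 'shot'] [1209.50885208  123.97847705  513.5161654 ] [ 0.95621487 -0.00363221  1.77009076]
side ['frame', 'range_z', 'fx', 'fy', 'cx', 'cy', 'xyz', 'orientation', 'shot'] [ 63.04418177 775.62034047 661.23609909] [ 0.97858912  0.0228597  -2.58359005]
big_stone [663. 197.   4.] 0.83 | px [436. 316.] n1074 top z 20 mid [660. 197.]
small_stone [464. 339.   3.] 0.63 | px [326. 230.] n310 top z 20 mid [463. -11.]
lever_valve [ 669. -195.    2.] 0.73 | px [190. 283.] n676 top z 36 mid [ 678. -203.] rect [ 
[... 909 characters left out ...]
.] rect [ 667. -190.] [24. 68.] 58
wheel_valve [ 457. -134.    0.] 0.64 | px [395. 234.] n277 top z 39 mid [ 458. -127.] rect [ 455. -115.] [24. 51.] 12
tamper [451. 123.  -2.] 0.60 | px [333. 280.] n788 top z 139 mid [453. 130.]
stone_tray [650. -17.   1.] 0.74 | px [284. 241.] n4082 top z 20 mid [649.  -9.] rect [649.  -9.] [133. 196.] 3
valve_bin [ 460. -333.    3.] 0.69 | px [431. 193.] n3216 top z 33 mid [ 460. -326.] rect [ 462. -328.] [132. 198.] 9
tool_pot [484. 339.  -1.] 0.82 | px [243. 376.] n3385 top z 62 mid [480. 343.]
red_tool [498. 346.   3.] 0.84 | px [229. 362.] n250 top z 93 mid [496. 351.]
yellow_tool [ 672. -199.    5.] 0.69 | px [251. 360.] n191 top z 93 mid [460. 344.]
```

View pics/scene0.png

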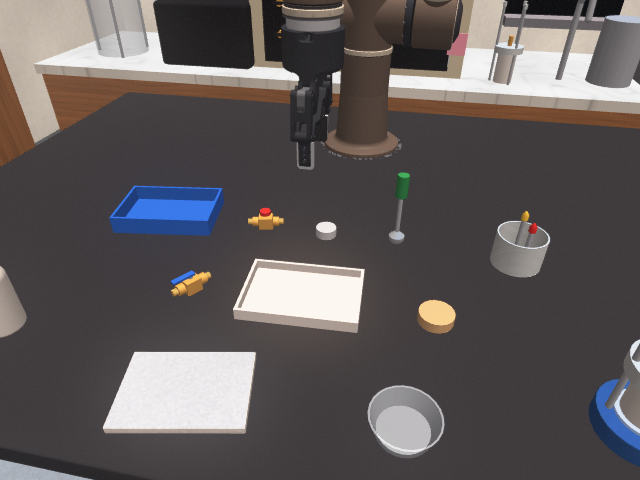

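View pics/side0.png

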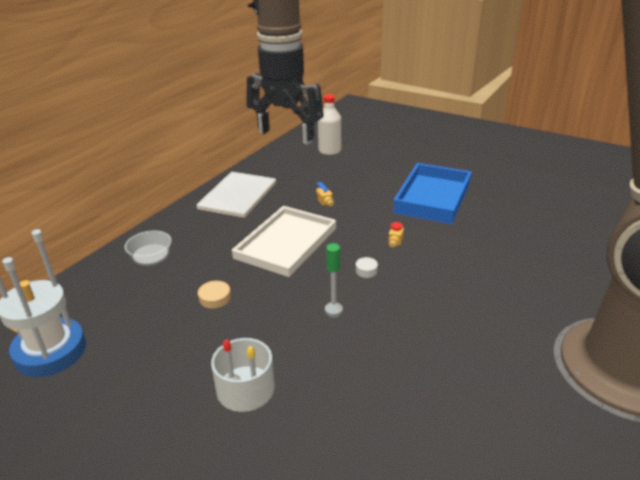

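The scene picture agrees with the networks: big stone at px (436,316), small stone (326,230), lever valve (190,283), wheel valve (265,220), tamper (400,205), pot (518,250). I'm starting with the big stone.

Request:
move_arm --rows '[{"xyz": [0.5,0.085,0.26],"hand": 100},{"xyz": [0.5,0.085,0.26],"hand": 100},{"xyz": [0.5,0.085,0.26],"hand": 100},{"xyz": [0.5,0.085,0.26],"hand": 100},{"xyz": [0,0,0],"hand": 100}]' --force 35

```text
schema error: expected keys hand, xyz, roll
```

```bash
cat > w.py <<'E'
import sys
from h import *
# usage: w.py tag name...   wrist measurement: top-surface centre in world + rect
s=sense(); im=get_image("wrist"); W=cloud(im,s)
print('tcp',np.round(s['eef_pos'],1),np.round(s['tool_rot'],3),'open',round(float(s['opening']),2))
cv2.imwrite(f"pics/{sys.argv[1]}.png",im['frame'][...,::-1])
for n in sys.argv[2:]:
    p=place_of(im,n)[:1]; g=regions_of(im,n)[:1]
    if p: print(n,'place',np.round(p[0]['at'],1),round(p[0]['conf'],2))
    if g:
        m=g[0]['region']; q=W[m]; q=q[~np.isnan(q[:,0])]; zt=np.percentile(q[:,2],95)
        top=q[q[:,2]>zt-4][:,:2].astype(np.float32); body=q[q[:,2]>5][:,:2].astype(np.float32)
        (c,r)=cv2.minEnclosingCircle(top); rb=cv2.minAreaRect(body)
        print(n,'px',np.argwhere(m).mean(0)[::-1].round(),'n',m.sum(),'ztop',round(float(zt),1),'circ',np.round(c,1),round(r,1),'rect',np.round(rb[0],1),np.round(rb[1],1),round(rb[2],1),'conf',round(g[0]['conf'],2))
E
python3 w.py w1 big_stone
```

```text
tcp [625.   -0.  256.3] [ 3.142 -0.     1.571] open 1.0
big_stone px [142. 329.] n 840 ztop 38.2 circ [509.7 -62.2] 93.1 rect [500.9 -55.4] [185.9  32.6] 52.0 conf 0.26
```

Request:
move_arm --rows '[{"xyz": [0.5,0.085,0.26],"hand": 100,"roll": 0},{"xyz": [0.5,0.085,0.26],"hand": 100,"roll": 0},{"xyz": [0.5,0.085,0.26],"hand": 100,"roll": 0},{"xyz": [0.5,0.085,0.26],"hand": 100,"roll": 0},{"xyz": [0,0,0],"hand": 100,"roll": 0}]' --force 35

```text
time: 2.88
eef_pos: [656.9, 203.4, 148.7]
tool_rot: [-3.136, 0.0, 1.575]
wrist_force: [0.0, -0.1, 0.1]
opening: 1.001
finger_force: 0.0
```

```bash
python3 w.py w1 big_stone
```

```text
tcp [656.9 203.4 148.7] [-3.136  0.     1.575] open 1.0
big_stone place [659.3 201.5   0.9] 0.75
big_stone px [327. 247.] n 6192 ztop 19.3 circ [659.5 199.4] 28.0 rect [659.1 199.6] [55.4 54.9] 63.1 conf 0.73
```

Request:
move_arm --rows '[{"xyz": [-0.01,0,0.4],"hand": 100,"roll": 0},{"xyz": [0,0,0.4],"hand": 100,"roll": 0},{"xyz": [0,0,0.3],"hand": 100,"roll": 0},{"xyz": [0,0,0.12],"hand": 100,"roll": 0},{"xyz": [0,0,0],"hand": 50,"roll": 0}]'

```text
time: 3.65
eef_pos: [659.3, 197.9, 30.6]
tool_rot: [-3.141, 0.0, 1.569]
wrist_force: [0.1, -0.6, 0.2]
opening: 0.819
finger_force: 0.0
```

Request:
move_arm --rows '[{"xyz": [0,0,0],"hand": 50,"roll": 0},{"xyz": [0,0,0],"hand": 50,"roll": 0},{"xyz": [0,0,0],"hand": 50,"roll": 0},{"xyz": [0,0,0],"hand": 50,"roll": 0}]'

```text
time: 4.15
eef_pos: [661.0, 199.2, 32.8]
tool_rot: [3.137, -0.001, 1.571]
wrist_force: [0.6, -1.7, 6.2]
opening: 0.621
finger_force: 37.3
```

Request:
move_arm --rows '[{"xyz": [0,0,-0.2],"hand": 50,"roll": 0},{"xyz": [0,0,-0.4],"hand": 50,"roll": 0},{"xyz": [-0.4,-0.03,0],"hand": 50,"roll": 0},{"xyz": [-0.5,-0.03,0],"hand": 50,"roll": 0},{"xyz": [-0.5,-0.03,0],"hand": 50,"roll": 0}]'

```text
time: 4.78
eef_pos: [649.8, 58.2, 91.4]
tool_rot: [3.141, -0.0, 1.572]
wrist_force: [0.2, -0.5, -1.2]
opening: 0.621
finger_force: 37.0
```

Request:
move_arm --rows '[{"xyz": [-0.3,0,0],"hand": 50,"roll": 0},{"xyz": [0,0,0],"hand": 50,"roll": 0},{"xyz": [0,0,0.3],"hand": 50,"roll": 0},{"xyz": [0,0,0.18],"hand": 50,"roll": 0},{"xyz": [0,0,0],"hand": 50,"roll": 0}]'

```text
time: 5.4
eef_pos: [647.9, 30.0, 40.2]
tool_rot: [-3.137, -0.0, 1.572]
wrist_force: [-0.5, 0.0, -0.7]
opening: 0.62
finger_force: 37.0
```

Request:
move_arm --rows '[{"xyz": [0,0,0.04],"hand": 50,"roll": 0},{"xyz": [0,0,0.02],"hand": 50,"roll": 0},{"xyz": [0,0,0],"hand": 50,"roll": 0}]'

```text
time: 5.78
eef_pos: [650.8, 29.4, 37.8]
tool_rot: [3.14, -0.0, 1.571]
wrist_force: [-1.8, 1.4, 4.4]
opening: 0.622
finger_force: 37.3
```

Request:
move_arm --rows '[{"xyz": [0,0,0],"hand": 72,"roll": 0},{"xyz": [0,0,0],"hand": 76,"roll": 0},{"xyz": [0,0,0],"hand": 78,"roll": 0},{"xyz": [0,0,-0.2],"hand": 78,"roll": 0},{"xyz": [0,0,-0.5],"hand": 78,"roll": 0}]'

```text
time: 6.4
eef_pos: [647.5, 28.9, 104.8]
tool_rot: [-3.135, -0.0, 1.571]
wrist_force: [1.0, -0.0, -0.4]
opening: 0.777
finger_force: 0.0
```

Request:
move_arm --rows '[{"xyz": [-0.1,-0.48,-0.1],"hand": 78,"roll": 0},{"xyz": [-0.1,-0.48,-0.1],"hand": 78,"roll": 0},{"xyz": [-0.1,-0.48,-0.1],"hand": 78,"roll": 0},{"xyz": [-0.1,-0.45,-0.1],"hand": 78,"roll": 0},{"xyz": [0,0,0],"hand": 78,"roll": 0}]'

```text
time: 7.02
eef_pos: [458.1, -11.3, 147.3]
tool_rot: [-3.141, 0.0, 1.57]
wrist_force: [0.3, -0.2, 1.3]
opening: 0.779
finger_force: 0.0
```

```bash
python3 w.py w2 small_stone
```

```text
tcp [458.1 -11.3 147.3] [-3.141  0.     1.57 ] open 0.78
small_stone place [461.2 -11.1  -1.1] 0.56
small_stone px [313.  13.] n 1364 ztop 20.9 circ [453.  122.2] 9.6 rect [453.7 117.7] [28.9 14.1] 0.1 conf 0.71
```

Request:
move_arm --rows '[{"xyz": [0,0,0.4],"hand": 78,"roll": 0},{"xyz": [0,0,0.4],"hand": 78,"roll": 0},{"xyz": [0,0,0.25],"hand": 78,"roll": 0},{"xyz": [0,0,0.08],"hand": 78,"roll": 0},{"xyz": [0,0,0],"hand": 30,"roll": 0}]'

```text
time: 7.8
eef_pos: [461.9, -10.9, 33.1]
tool_rot: [-3.142, -0.0, 1.571]
wrist_force: [-0.2, -0.5, -0.2]
opening: 0.586
finger_force: 0.0
```

Request:
move_arm --rows '[{"xyz": [0,0,0],"hand": 30,"roll": 0},{"xyz": [0,0,0],"hand": 30,"roll": 0},{"xyz": [0,0,0],"hand": 30,"roll": 0},{"xyz": [0,0,0],"hand": 30,"roll": 0}]'

```text
time: 8.3
eef_pos: [462.2, -11.2, 34.3]
tool_rot: [3.139, 0.0, 1.571]
wrist_force: [0.8, 0.8, 5.8]
opening: 0.435
finger_force: 35.7
```

Request:
move_arm --rows '[{"xyz": [0,0,-0.2],"hand": 30,"roll": 0},{"xyz": [0,0,-0.4],"hand": 30,"roll": 0},{"xyz": [-0.13,0.45,0],"hand": 30,"roll": 0},{"xyz": [-0.13,0.5,0],"hand": 30,"roll": 0},{"xyz": [-0.13,0.5,0],"hand": 30,"roll": 0}]'

```text
time: 8.93
eef_pos: [606.8, -50.4, 93.2]
tool_rot: [-3.141, -0.0, 1.571]
wrist_force: [0.3, -0.0, -1.0]
opening: 0.433
finger_force: 35.3
```

Request:
move_arm --rows '[{"xyz": [-0.13,0.44,0],"hand": 30,"roll": 0},{"xyz": [0,0,0],"hand": 30,"roll": 0},{"xyz": [0,0,0.3],"hand": 30,"roll": 0},{"xyz": [0,0,0.17],"hand": 30,"roll": 0},{"xyz": [0,0,0.04],"hand": 30,"roll": 0}]'

```text
time: 9.55
eef_pos: [647.3, -62.4, 40.0]
tool_rot: [-3.136, -0.001, 1.571]
wrist_force: [-0.2, -0.4, -0.9]
opening: 0.433
finger_force: 35.3
```

Request:
move_arm --rows '[{"xyz": [0,0,0.02],"hand": 30,"roll": 0},{"xyz": [0,0,0.015],"hand": 30,"roll": 0},{"xyz": [0,0,0],"hand": 30,"roll": 0}]'

```text
time: 9.93
eef_pos: [650.6, -63.1, 39.6]
tool_rot: [3.14, 0.0, 1.571]
wrist_force: [-0.9, -0.2, -0.9]
opening: 0.433
finger_force: 35.3
```

Request:
move_arm --rows '[{"xyz": [0,0,0.01],"hand": 30,"roll": 0},{"xyz": [0,0,0.01],"hand": 30,"roll": 0},{"xyz": [0,0,0],"hand": 30,"roll": 0}]'

```text
time: 10.3
eef_pos: [650.7, -63.1, 39.3]
tool_rot: [3.141, 0.0, 1.571]
wrist_force: [-2.9, 1.3, 7.9]
opening: 0.431
finger_force: 36.3
```

Request:
move_arm --rows '[{"xyz": [0,0,0],"hand": 52,"roll": 0},{"xyz": [0,0,0],"hand": 58,"roll": 0},{"xyz": [0,0,0],"hand": 62,"roll": 0},{"xyz": [0,0,-0.2],"hand": 62,"roll": 0},{"xyz": [0,0,-0.5],"hand": 62,"roll": 0}]'

```text
time: 10.92
eef_pos: [647.5, -62.6, 105.1]
tool_rot: [-3.135, -0.001, 1.571]
wrist_force: [1.3, 0.2, 0.9]
opening: 0.616
finger_force: 0.0
```

Request:
move_arm --rows '[{"xyz": [-0.45,0.07,-0.15],"hand": 70,"roll": 0},{"xyz": [-0.45,0.07,-0.15],"hand": 70,"roll": 0},{"xyz": [-0.43,0.06,-0.15],"hand": 70,"roll": 0},{"xyz": [0,0,0],"hand": 70,"roll": -1},{"xyz": [0,0,0],"hand": 70,"roll": -1}]'

```text
time: 11.55
eef_pos: [670.5, -197.3, 153.8]
tool_rot: [3.14, 0.001, 1.813]
wrist_force: [0.5, -0.6, -0.2]
opening: 0.698
finger_force: 0.0
```

Request:
move_arm --rows '[{"xyz": [0,0,0],"hand": 70,"roll": -1},{"xyz": [0,0,0],"hand": 70,"roll": -1},{"xyz": [0,0,0],"hand": 70,"roll": -1},{"xyz": [0,0,0],"hand": 70,"roll": -1},{"xyz": [0,0,0],"hand": 70,"roll": -1}]'

```text
time: 12.18
eef_pos: [670.4, -196.2, 153.3]
tool_rot: [3.141, 0.001, 2.415]
wrist_force: [0.2, -0.2, 0.1]
opening: 0.7
finger_force: 0.0
```

Request:
move_arm --rows '[{"xyz": [0,0,0],"hand": 70,"roll": -1},{"xyz": [0,0,0],"hand": 70,"roll": 0}]'

```text
time: 12.42
eef_pos: [670.4, -196.2, 153.2]
tool_rot: [3.141, 0.002, 2.529]
wrist_force: [-0.1, 0.0, 0.7]
opening: 0.694
finger_force: 0.0
```

```bash
python3 w.py w3 lever_valve
```

```text
tcp [ 670.4 -196.2  153.2] [3.141e+00 2.000e-03 2.529e+00] open 0.69
lever_valve place [ 665.  -199.4   -1.3] 0.8
lever_valve px [319. 235.] n 3421 ztop 35.8 circ [ 676.7 -201.9] 20.1 rect [ 666.4 -195.4] [23.9 69.3] 55.5 conf 0.67
```

View pics/w3.png

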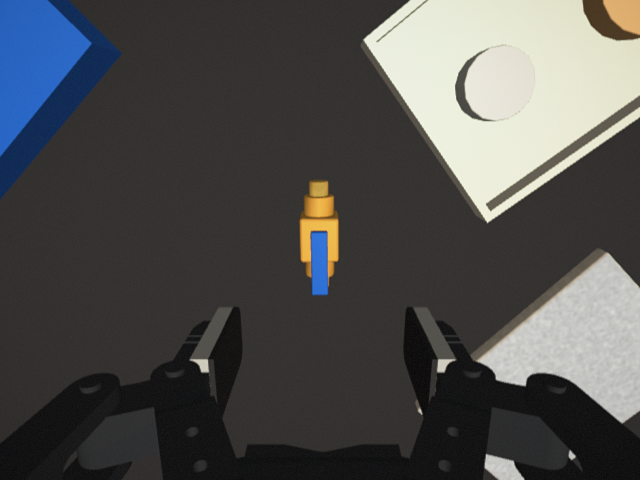

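Wrist view: the valve stands at px (319,235) with its axis vertical, so the jaws are aligned across the body. Both stones lie in the tray.

Request:
move_arm --rows '[{"xyz": [0.035,-0.01,0.4],"hand": 70,"roll": 0},{"xyz": [0,0,0.4],"hand": 70,"roll": 0},{"xyz": [0,0,0.3],"hand": 70,"roll": 0},{"xyz": [0,0,0.08],"hand": 70,"roll": 0},{"xyz": [0,0,0],"hand": 10,"roll": 0}]'

```text
time: 13.2
eef_pos: [666.7, -194.9, 33.8]
tool_rot: [-3.142, -0.0, 2.53]
wrist_force: [0.3, -0.5, -0.2]
opening: 0.505
finger_force: 0.0
```

Request:
move_arm --rows '[{"xyz": [0,0,0],"hand": 10,"roll": 0},{"xyz": [0,0,0],"hand": 10,"roll": 0},{"xyz": [0,0,0],"hand": 10,"roll": 0},{"xyz": [0,0,0],"hand": 10,"roll": 0},{"xyz": [0,0,0],"hand": 10,"roll": 0}]'

```text
time: 13.82
eef_pos: [668.2, -195.5, 36.0]
tool_rot: [3.141, 0.004, 2.531]
wrist_force: [0.4, 0.5, 5.6]
opening: 0.27
finger_force: 36.4
```

Request:
move_arm --rows '[{"xyz": [0,0,-0.3],"hand": 10,"roll": 0},{"xyz": [0,0,-0.4],"hand": 10,"roll": 0},{"xyz": [0.1,-0.46,-0.1],"hand": 10,"roll": 0},{"xyz": [0.12,-0.54,0],"hand": 10,"roll": 0},{"xyz": [0.12,-0.54,0],"hand": 10,"roll": 0}]'

```text
time: 14.45
eef_pos: [548.9, -301.9, 113.6]
tool_rot: [-3.141, -0.001, 2.532]
wrist_force: [-0.3, 0.0, -1.7]
opening: 0.27
finger_force: 35.5
```

Request:
move_arm --rows '[{"xyz": [0.12,-0.54,0],"hand": 10,"roll": 0},{"xyz": [0.12,-0.54,0],"hand": 10,"roll": 0},{"xyz": [0,0,0],"hand": 10,"roll": -0.8},{"xyz": [0,0,0],"hand": 10,"roll": -0.8},{"xyz": [0,0,0],"hand": 10,"roll": -0.8}]'

```text
time: 15.08
eef_pos: [467.9, -375.9, 113.2]
tool_rot: [3.141, -0.001, 2.821]
wrist_force: [-1.2, 0.2, -1.1]
opening: 0.271
finger_force: 35.5
```

Request:
move_arm --rows '[{"xyz": [0,0,0],"hand": 10,"roll": -0.8},{"xyz": [0,0,0],"hand": 10,"roll": -0.8},{"xyz": [0,0,0],"hand": 10,"roll": -0.8},{"xyz": [0,0,0],"hand": 10,"roll": -0.8},{"xyz": [0,0,0],"hand": 10,"roll": -0.8}]'

```text
time: 15.7
eef_pos: [468.2, -375.6, 113.1]
tool_rot: [3.14, -0.001, -2.981]
wrist_force: [-0.1, -0.4, -1.9]
opening: 0.275
finger_force: 35.6
```

```bash
python3 w.py w4 valve_bin lever_valve
```

```text
tcp [ 468.2 -375.6  113.1] [ 3.140e+00 -1.000e-03 -2.981e+00] open 0.28
valve_bin place [ 458.5 -336.     0.6] 0.89
valve_bin px [425. 237.] n 76257 ztop 34.3 circ [ 459.6 -332.9] 114.3 rect [ 460.5 -332.6] [130.8 191.1] 8.5 conf 0.76
lever_valve px [323. 329.] n 10428 ztop 112.8 circ [ 479.7 -373. ] 20.7 rect [ 481.8 -370.2] [99.4 32.1] 5.9 conf 0.95
```

View pics/w4.png

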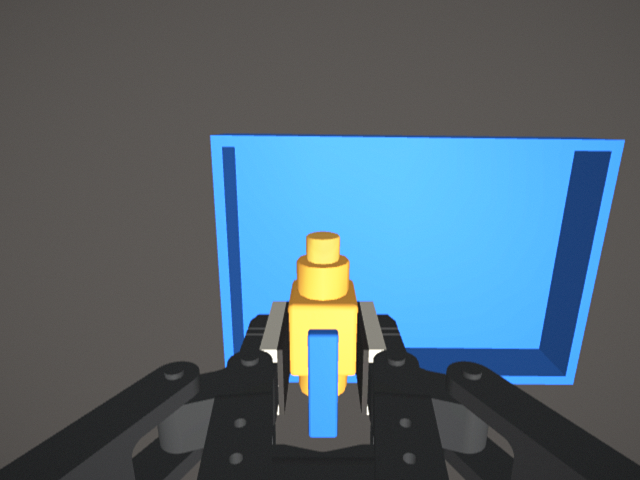

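The valve is held level over the bin (px 323,329), lever up, jaws clear of the bin walls. Lowering it now.

Request:
move_arm --rows '[{"xyz": [0,0,0.35],"hand": 10,"roll": 0},{"xyz": [0,0,0.28],"hand": 10,"roll": 0},{"xyz": [0,0,0.08],"hand": 10,"roll": 0},{"xyz": [0,0,0.015],"hand": 10,"roll": 0},{"xyz": [0,0,0.015],"hand": 10,"roll": 0}]'

```text
time: 16.58
eef_pos: [469.5, -376.9, 40.9]
tool_rot: [-3.14, 0.001, -2.985]
wrist_force: [-1.3, 1.3, 8.3]
opening: 0.274
finger_force: 36.6
```

Request:
move_arm --rows '[{"xyz": [0,0,0.01],"hand": 10,"roll": 0},{"xyz": [0,0,0],"hand": 10,"roll": 0}]'

```text
time: 16.82
eef_pos: [469.5, -376.9, 40.9]
tool_rot: [-3.14, 0.001, -2.985]
wrist_force: [-2.8, 2.2, 5.7]
opening: 0.27
finger_force: 36.5
```

Request:
move_arm --rows '[{"xyz": [0,0,0],"hand": 36,"roll": 0},{"xyz": [0,0,0],"hand": 45,"roll": 0},{"xyz": [0,0,0],"hand": 50,"roll": 0},{"xyz": [0,0,-0.3],"hand": 50,"roll": 0},{"xyz": [0,0,-0.5],"hand": 50,"roll": 0}]'

```text
time: 17.45
eef_pos: [467.1, -374.7, 117.0]
tool_rot: [3.137, -0.004, -2.984]
wrist_force: [-0.1, -1.3, -0.1]
opening: 0.5
finger_force: 0.0
```

Request:
move_arm --rows '[{"xyz": [-0.056,0.483,-0.08],"hand": 70,"roll": 0},{"xyz": [-0.056,0.483,-0.08],"hand": 70,"roll": 0},{"xyz": [-0.056,0.483,-0.08],"hand": 70,"roll": 0},{"xyz": [-0.056,0.483,-0.08],"hand": 70,"roll": 0},{"xyz": [-0.056,0.483,0],"hand": 70,"roll": 0}]'

```text
time: 18.08
eef_pos: [459.1, -132.1, 151.6]
tool_rot: [-3.141, 0.002, -2.985]
wrist_force: [1.4, 0.4, -0.3]
opening: 0.698
finger_force: 0.0
```

Request:
move_arm --rows '[{"xyz": [0,0,0],"hand": 70,"roll": 1},{"xyz": [0,0,0],"hand": 70,"roll": 1},{"xyz": [0,0,0],"hand": 70,"roll": 1},{"xyz": [0,0,0],"hand": 70,"roll": 1},{"xyz": [0,0,0],"hand": 70,"roll": 1}]'

```text
time: 18.7
eef_pos: [458.6, -133.2, 150.7]
tool_rot: [3.142, 0.0, 2.695]
wrist_force: [0.1, 0.3, -0.2]
opening: 0.702
finger_force: 0.0
```

Request:
move_arm --rows '[{"xyz": [0,0,0],"hand": 70,"roll": 1},{"xyz": [0,0,0],"hand": 70,"roll": 1},{"xyz": [0,0,0],"hand": 70,"roll": 1},{"xyz": [0,0,0],"hand": 70,"roll": 1},{"xyz": [0,0,0],"hand": 70,"roll": 1}]'

```text
time: 19.32
eef_pos: [458.6, -133.3, 150.7]
tool_rot: [-3.142, -0.0, 2.095]
wrist_force: [0.2, 0.2, -0.2]
opening: 0.703
finger_force: 0.0
```

Request:
move_arm --rows '[{"xyz": [0,0,0],"hand": 70,"roll": 1},{"xyz": [0,0,0],"hand": 70,"roll": 0.7},{"xyz": [0,0,0],"hand": 70,"roll": 0}]'

```text
time: 19.7
eef_pos: [458.6, -133.3, 150.7]
tool_rot: [-3.142, -0.0, 1.896]
wrist_force: [1.1, -0.6, 0.4]
opening: 0.698
finger_force: 0.0
```

```bash
python3 w.py w5 wheel_valve
```

```text
tcp [ 458.6 -133.3  150.7] [-3.142 -0.     1.896] open 0.7
wheel_valve place [ 453.8 -131.4    0.5] 0.55
wheel_valve px [322. 236.] n 3394 ztop 38.8 circ [ 457.7 -130.8] 11.0 rect [ 457.6 -130.7] [23.9 69.5] 12.6 conf 0.89
```

View pics/w5.png

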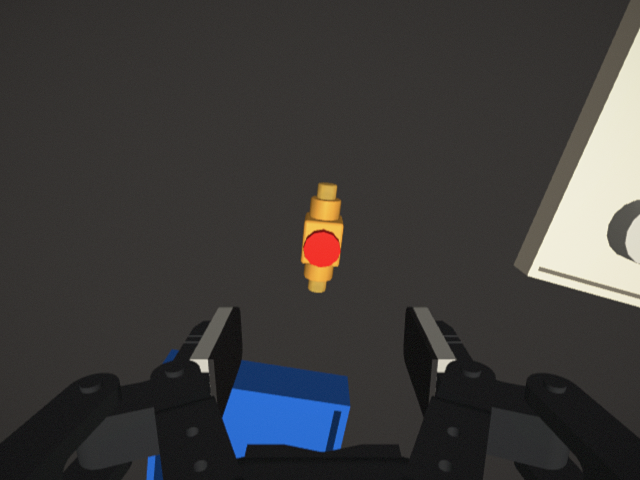

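The valve is at px (322,236), tilted about 6° from the jaws; I'll turn that much and grip.

Request:
move_arm --rows '[{"xyz": [0,0,0],"hand": 70,"roll": 0.87},{"xyz": [0.027,0,0.4],"hand": 70,"roll": 0},{"xyz": [0,0,0.4],"hand": 70,"roll": 0},{"xyz": [0,0,0.28],"hand": 70,"roll": 0},{"xyz": [0,0,0.08],"hand": 70,"roll": 0}]'

```text
time: 20.48
eef_pos: [456.5, -130.1, 33.0]
tool_rot: [-3.138, -0.002, 1.791]
wrist_force: [0.0, -0.1, 0.4]
opening: 0.699
finger_force: 0.0
```

Request:
move_arm --rows '[{"xyz": [0,0,0],"hand": 10,"roll": 0},{"xyz": [0,0,0],"hand": 10,"roll": 0},{"xyz": [0,0,0],"hand": 10,"roll": 0},{"xyz": [0,0,0],"hand": 10,"roll": 0},{"xyz": [0,0,0],"hand": 10,"roll": 0}]'

```text
time: 21.1
eef_pos: [459.4, -131.2, 36.1]
tool_rot: [3.139, 0.002, 1.79]
wrist_force: [-0.1, -0.4, 5.4]
opening: 0.268
finger_force: 35.4
```

Request:
move_arm --rows '[{"xyz": [0,0,-0.3],"hand": 10,"roll": 0},{"xyz": [0,0,-0.5],"hand": 10,"roll": 0},{"xyz": [-0.5,-0.12,0],"hand": 10,"roll": 0},{"xyz": [-0.56,-0.14,0],"hand": 10,"roll": 0},{"xyz": [-0.5,-0.12,0],"hand": 10,"roll": 0}]'

```text
time: 21.72
eef_pos: [454.7, -292.7, 115.0]
tool_rot: [3.141, 0.0, 1.791]
wrist_force: [-0.5, 0.6, -1.4]
opening: 0.273
finger_force: 34.8
```

Request:
move_arm --rows '[{"xyz": [0,0,0],"hand": 10,"roll": 0},{"xyz": [0,0,0.35],"hand": 10,"roll": 0},{"xyz": [0,0,0.28],"hand": 10,"roll": 0},{"xyz": [0,0,0.08],"hand": 10,"roll": 0},{"xyz": [0,0,0.015],"hand": 10,"roll": 0}]'

```text
time: 22.35
eef_pos: [454.8, -290.4, 42.1]
tool_rot: [-3.141, -0.001, 1.791]
wrist_force: [-1.0, -0.1, -0.1]
opening: 0.272
finger_force: 34.8
```

Request:
move_arm --rows '[{"xyz": [0,0,0.015],"hand": 10,"roll": 0},{"xyz": [0,0,0.005],"hand": 10,"roll": 0},{"xyz": [0,0,0],"hand": 10,"roll": 0}]'

```text
time: 22.72
eef_pos: [455.7, -291.6, 41.2]
tool_rot: [3.14, 0.001, 1.79]
wrist_force: [-0.2, -0.5, 1.8]
opening: 0.268
finger_force: 34.9
```

Request:
move_arm --rows '[{"xyz": [0,0,0.01],"hand": 10,"roll": 0},{"xyz": [0,0,0],"hand": 36,"roll": 0},{"xyz": [0,0,0],"hand": 45,"roll": 0},{"xyz": [0,0,0],"hand": 50,"roll": 0},{"xyz": [0,0,-0.3],"hand": 50,"roll": 0}]'

```text
time: 23.35
eef_pos: [452.7, -289.6, 67.1]
tool_rot: [-3.137, -0.005, 1.79]
wrist_force: [0.2, 0.3, 0.1]
opening: 0.5
finger_force: 0.0
```

Request:
move_arm --rows '[{"xyz": [0,0,-0.5],"hand": 60,"roll": 0},{"xyz": [0,0,-0.6],"hand": 60,"roll": 0},{"xyz": [0,0,-0.6],"hand": 60,"roll": 0},{"xyz": [0,0,-0.4],"hand": 60,"roll": 0},{"xyz": [0,0,0],"hand": 60,"roll": 0}]'

```text
time: 23.98
eef_pos: [457.1, -292.8, 284.0]
tool_rot: [3.136, 0.007, 1.79]
wrist_force: [-0.4, 0.2, 0.6]
opening: 0.6
finger_force: 0.0
```

```bash
python3 w.py w6 wheel_valve lever_valve valve_bin
```

```text
tcp [ 457.1 -292.8  284. ] [3.136 0.007 1.79 ] open 0.6
wheel_valve place [ 453.9 -292.5    5.5] 0.76
wheel_valve px [320. 198.] n 1551 ztop 43.8 circ [ 456.1 -290.9] 10.8 rect [ 455.9 -290.7] [22.7 69.2] 12.9 conf 0.94
lever_valve place [ 466.8 -378.5    4.4] 0.86
lever_valve px [316. 286.] n 1583 ztop 40.7 circ [ 481.1 -372.8] 20.1 rect [ 469.  -375.6] [32.1 67.6] 80.6 conf 0.85
valve_bin place [ 459.3 -338.2    2.3] 0.56
valve_bin px [315. 234.] n 24881 ztop 34.4 circ [ 460.9 -332.5] 114.4 rect [ 460.6 -332.9] [130.3 190.8] 8.6 conf 0.79
```

View pics/w6.png

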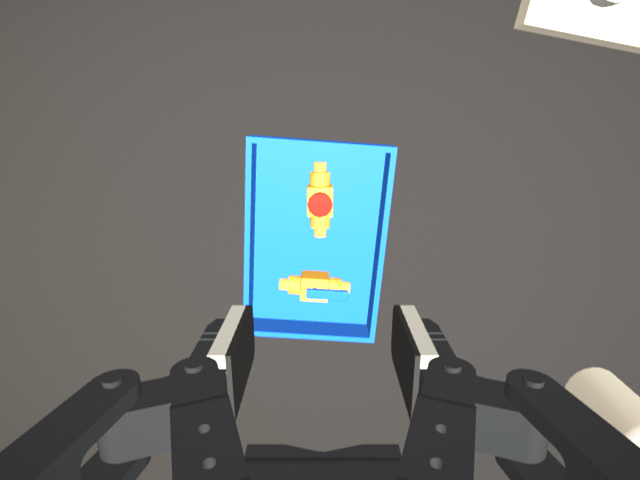

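Both valves lie in the bin handle up at px (320,198) and (316,286), heights right. Next is a look at the tamper and the pot.

Request:
move_arm --rows '[{"xyz": [0,0,0],"hand": 60,"roll": 1},{"xyz": [0,0,0],"hand": 60,"roll": 0.82},{"xyz": [0.57,0,0],"hand": 60,"roll": 0},{"xyz": [0.57,0,0],"hand": 60,"roll": 0},{"xyz": [0.57,0,0],"hand": 60,"roll": 0}]'

```text
time: 24.95
eef_pos: [454.1, -118.6, 278.2]
tool_rot: [-3.14, -0.001, 1.571]
wrist_force: [1.5, 0.3, 0.2]
opening: 0.601
finger_force: 0.0
```

Request:
move_arm --rows '[{"xyz": [0.57,0,0],"hand": 60,"roll": 0},{"xyz": [0.57,0,0],"hand": 60,"roll": 0},{"xyz": [0.57,0,0],"hand": 60,"roll": 0},{"xyz": [0.57,0,0],"hand": 60,"roll": 0},{"xyz": [0.57,0.06,0],"hand": 60,"roll": 0}]'

```text
time: 25.58
eef_pos: [459.6, 166.5, 278.4]
tool_rot: [-3.14, 0.001, 1.572]
wrist_force: [1.3, -0.5, 1.0]
opening: 0.6
finger_force: 0.0
```

Request:
move_arm --rows '[{"xyz": [0.57,0.06,0],"hand": 60,"roll": 0},{"xyz": [0.57,0,0],"hand": 60,"roll": 0},{"xyz": [0,0,0],"hand": 60,"roll": 0},{"xyz": [0,0,0],"hand": 60,"roll": 0}]'

```text
time: 26.08
eef_pos: [465.6, 278.4, 278.1]
tool_rot: [-3.14, 0.002, 1.573]
wrist_force: [-0.5, -1.2, -0.1]
opening: 0.598
finger_force: 0.0
```

```bash
python3 w.py w7 tamper tool_pot red_tool yellow_tool big_stone small_stone
```

```text
tcp [465.6 278.4 278.1] [-3.140e+00  2.000e-03  1.573e+00] open 0.6
tamper place [453.1 127.9  -2.1] 0.84
tamper px [308. 394.] n 2368 ztop 140.5 circ [456.4 202.2] 86.4 rect [450.6 200.2] [ 29.3 175.2] 2.4 conf 0.6
tool_pot place [ 4.811e+02  3.383e+02 -4.000e-01] 0.73
tool_pot px [342. 136.] n 8260 ztop 62.3 circ [480.3 339.5] 42.9 rect [480.2 339.3] [84.8 83.9] 27.0 conf 0.71
red_tool place [500.4 342.9   5.6] 0.91
red_tool px [360. 127.] n 701 ztop 94.6 circ [498.3 346.5] 5.6 rect [497.7 346.4] [23.6 23.7] 0.2 conf 0.61
yellow_tool place [456.4 338.9   5.6] 0.87
yellow_tool px [318. 135.] n 625 ztop 94.5 circ [460.8 339.7] 5.5 rect [461.4 339.6] [24. 23.] 89.8 conf 0.76
big_stone px [361. 127.] n 690 ztop 94.6 circ [498.3 346.5] 5.6 rect [497.2 347. ] [24.7 22.2] 78.7 conf 0.55
```

View pics/w7.png

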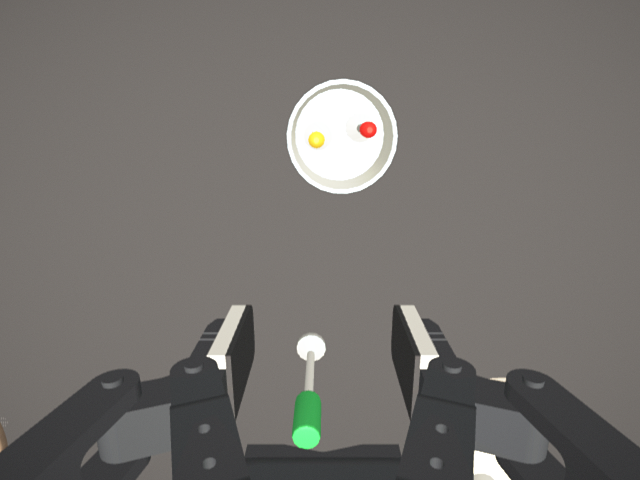

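The pot is at px (342,136), yellow tip at (316,140) and red at (368,129), with free room on the near side. The tamper foot is at (311,347). Moving over the tamper.

Request:
move_arm --rows '[{"xyz": [-0.55,-0.06,0],"hand": 70,"roll": 0},{"xyz": [-0.55,-0.06,0],"hand": 70,"roll": 0},{"xyz": [0,0,0],"hand": 70,"roll": 0},{"xyz": [0,0,0],"hand": 70,"roll": 0}]'

```text
time: 27.22
eef_pos: [454.7, 169.1, 279.6]
tool_rot: [3.141, -0.001, 1.571]
wrist_force: [0.4, -0.5, -0.6]
opening: 0.699
finger_force: 0.0
```

```bash
python3 w.py w8 tamper
```

```text
tcp [454.7 169.1 279.6] [ 3.141e+00 -1.000e-03  1.571e+00] open 0.7
tamper place [455.6 124.3   0.6] 0.65
tamper px [320. 275.] n 2068 ztop 140.7 circ [453.3 126.3] 10.7 rect [454. 127.] [27.5 27.2] 88.7 conf 0.92
```

Request:
move_arm --rows '[{"xyz": [-0.425,-0.01,0],"hand": 70,"roll": 0},{"xyz": [0,0,0.4],"hand": 70,"roll": 0},{"xyz": [0,0,0.5],"hand": 70,"roll": 0},{"xyz": [0,0,0.4],"hand": 70,"roll": 0},{"xyz": [0,0,0.18],"hand": 70,"roll": 0}]'

```text
time: 28.0
eef_pos: [451.7, 127.0, 128.5]
tool_rot: [-3.137, 0.001, 1.574]
wrist_force: [-0.5, -1.0, 0.8]
opening: 0.702
finger_force: 0.0
```

Request:
move_arm --rows '[{"xyz": [0,0,0],"hand": 70,"roll": 0},{"xyz": [0,0,0],"hand": 10,"roll": 0},{"xyz": [0,0,0],"hand": 10,"roll": 0},{"xyz": [0,0,0],"hand": 10,"roll": 0},{"xyz": [0,0,0],"hand": 10,"roll": 0}]' --force 45

```text
time: 28.62
eef_pos: [454.2, 126.6, 132.7]
tool_rot: [3.14, -0.001, 1.572]
wrist_force: [-1.4, -0.3, 6.4]
opening: 0.239
finger_force: 43.9
```

Request:
move_arm --rows '[{"xyz": [0,0,0],"hand": 10,"roll": 0},{"xyz": [0,0,0],"hand": 10,"roll": 0}]'

```text
time: 28.88
eef_pos: [454.2, 126.6, 132.7]
tool_rot: [3.14, -0.001, 1.572]
wrist_force: [-1.6, -0.1, 6.4]
opening: 0.246
finger_force: 43.9
```

Request:
move_arm --rows '[{"xyz": [0,0,-0.2],"hand": 10,"roll": 0},{"xyz": [0,0,-0.4],"hand": 10,"roll": 0},{"xyz": [0,0,-0.4],"hand": 10,"roll": 0},{"xyz": [0.4,0.075,0],"hand": 10,"roll": 0},{"xyz": [0.4,0.075,0],"hand": 10,"roll": 0}]'

```text
time: 29.5
eef_pos: [469.0, 206.9, 232.4]
tool_rot: [3.139, -0.001, 1.57]
wrist_force: [0.1, -0.3, -1.7]
opening: 0.246
finger_force: 44.4
```

Request:
move_arm --rows '[{"xyz": [0.4,0.075,0],"hand": 10,"roll": 0},{"xyz": [0.4,0.075,0],"hand": 10,"roll": 0},{"xyz": [0.32,0,0],"hand": 10,"roll": 0},{"xyz": [0,0,0],"hand": 10,"roll": 0},{"xyz": [0,0,0],"hand": 10,"roll": 0}]'

```text
time: 30.12
eef_pos: [482.8, 317.7, 230.8]
tool_rot: [-3.141, 0.001, 1.572]
wrist_force: [0.2, -0.3, -1.8]
opening: 0.241
finger_force: 44.4
```

```bash
python3 - <<'E'
from h import *
s=sense(); print(np.round(s['eef_pos'],1),s['opening'],s['finger_force'])
A=[]
for c in ("scene","side"):
    im=get_image(c); W=cloud(im); f=im['frame']
    y0,x0=(120,420) if c=="scene" else (230,150)
    A.append(cv2.resize(f[y0:y0+180,x0:x0+200],None,fx=2,fy=2))
    p=place_of(im,"tamper")[:1]; print(c,p and np.round(p[0]['at'],1))
    g=regions_of(im,"tamper")[:1]
    if g:
        q=W[g[0]['region']]; q=q[~np.isnan(q[:,0])]
        for lo,hi in((90,125),(125,150),(150,185),(190,245)):
            k=q[(q[:,2]>lo)&(q[:,2]<hi)]; print(lo,len(k),len(k) and np.round(np.median(k,0),1))
        print('zmin',np.round(np.percentile(q[:,2],[1,5,95]),1))
cv2.imwrite("pics/t1.png",np.hstack(A)[...,::-1])
E
```

```text
[482.8 317.7 230.8] 0.24135910357541993 44.399022459983826
scene [483.9 315.1  98.9]
90 246 [491.3 311.9 112. ]
125 75 [484.8 313.3 138.6]
150 97 [485.9 313.3 168.7]
190 175 [489.4 305.7 206.5]
zmin [  0.    2.  226.2]
side [477.9 313.2  97.2]
90 317 [477.5 324.1 112.7]
125 79 [480.8 320.7 137.4]
150 116 [481.1 320.9 168. ]
190 274 [482.  327.7 219. ]
zmin [-1.800e+00  1.000e-01  2.372e+02]
```

View pics/t1.png

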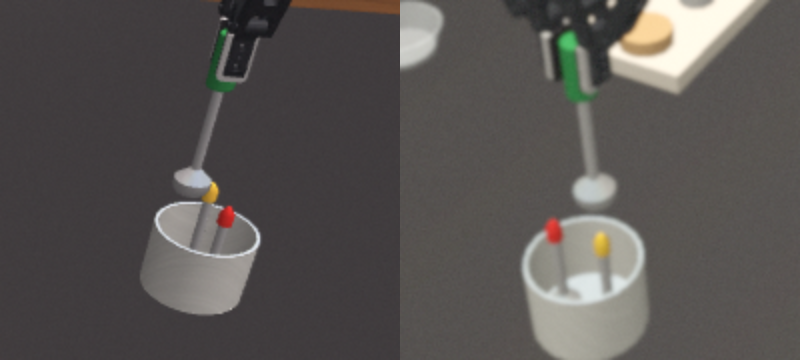

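The tamper hangs upright just over the pot, on the free side of the line between the red and yellow tips. Lowering in stages.

Request:
move_arm --rows '[{"xyz": [0.02,0.015,0.1],"hand": 10,"roll": 0},{"xyz": [0,0,0.2],"hand": 10,"roll": 0},{"xyz": [0,0,0.2],"hand": 10,"roll": 0},{"xyz": [0,0,0.1],"hand": 10,"roll": 0},{"xyz": [0,0,0],"hand": 10,"roll": 0}]'

```text
time: 31.05
eef_pos: [484.1, 319.9, 170.0]
tool_rot: [-3.139, 0.001, 1.572]
wrist_force: [-0.2, -0.0, -2.6]
opening: 0.239
finger_force: 44.4
```

Request:
move_arm --rows '[{"xyz": [0,0,0.05],"hand": 10,"roll": 0},{"xyz": [0,0,0.05],"hand": 10,"roll": 0},{"xyz": [0,0,0],"hand": 10,"roll": 0}]'

```text
time: 31.42
eef_pos: [484.5, 320.2, 161.1]
tool_rot: [-3.141, 0.0, 1.572]
wrist_force: [-0.2, 0.6, -1.3]
opening: 0.24
finger_force: 44.4
```

Request:
move_arm --rows '[{"xyz": [0,0,0.05],"hand": 10,"roll": 0},{"xyz": [0,0,0.05],"hand": 10,"roll": 0},{"xyz": [0,0,0],"hand": 10,"roll": 0}]'

```text
time: 31.8
eef_pos: [484.2, 320.1, 150.5]
tool_rot: [-3.14, 0.001, 1.572]
wrist_force: [0.1, -0.0, -2.7]
opening: 0.242
finger_force: 44.4
```

No contact so far; the foot is about 15 mm above the floor.

Request:
move_arm --rows '[{"xyz": [0,0,0.05],"hand": 10,"roll": 0},{"xyz": [0,0,0.04],"hand": 10,"roll": 0},{"xyz": [0,0,0.02],"hand": 10,"roll": 0},{"xyz": [0,0,0],"hand": 10,"roll": 0}]'

```text
time: 32.3
eef_pos: [484.5, 320.2, 140.0]
tool_rot: [-3.141, 0.0, 1.572]
wrist_force: [0.1, 0.1, -2.2]
opening: 0.243
finger_force: 44.4
```

Request:
move_arm --rows '[{"xyz": [0,0,0.02],"hand": 10,"roll": 0},{"xyz": [0,0,0.01],"hand": 10,"roll": 0},{"xyz": [0,0,0],"hand": 10,"roll": 0}]'

```text
time: 32.67
eef_pos: [484.9, 320.5, 137.8]
tool_rot: [3.141, -0.0, 1.572]
wrist_force: [0.2, 0.5, 1.1]
opening: 0.242
finger_force: 44.8
```

Request:
move_arm --rows '[{"xyz": [0,0,0.01],"hand": 10,"roll": 0},{"xyz": [0,0,0],"hand": 10,"roll": 0},{"xyz": [0,0,0],"hand": 32,"roll": 0},{"xyz": [0,0,0],"hand": 40,"roll": 0},{"xyz": [0,0,0],"hand": 48,"roll": 0}]'

```text
time: 33.3
eef_pos: [484.7, 320.3, 136.0]
tool_rot: [-3.141, 0.0, 1.572]
wrist_force: [0.2, -0.1, -0.1]
opening: 0.481
finger_force: 0.0
```

Request:
move_arm --rows '[{"xyz": [0,0,0],"hand": 55,"roll": 0},{"xyz": [0,0,-0.15],"hand": 55,"roll": 0},{"xyz": [0,0,-0.4],"hand": 55,"roll": 0},{"xyz": [0,0,-0.6],"hand": 55,"roll": 0},{"xyz": [-0.3,0,-0.4],"hand": 55,"roll": 0}]'

```text
time: 33.92
eef_pos: [486.0, 291.9, 295.9]
tool_rot: [3.136, -0.003, 1.574]
wrist_force: [0.3, 0.0, 0.2]
opening: 0.546
finger_force: 0.0
```

Request:
move_arm --rows '[{"xyz": [-0.5,0,0],"hand": 55,"roll": 0},{"xyz": [-0.5,0,0],"hand": 55,"roll": 0},{"xyz": [0,0,0],"hand": 55,"roll": 0},{"xyz": [0,0,0],"hand": 55,"roll": 0}]'

```text
time: 34.42
eef_pos: [485.2, 190.6, 292.2]
tool_rot: [3.14, -0.001, 1.571]
wrist_force: [-0.2, 0.9, -0.4]
opening: 0.549
finger_force: 0.0
```

```bash
python3 - <<'E'
from h import *
N="big_stone small_stone lever_valve wheel_valve tamper tool_pot red_tool yellow_tool".split()
A=[]
for c in ("scene","side"):
    im=get_image(c); W=cloud(im)
    A.append(cv2.resize(im['frame'],(400,300)))
    f=im['frame']; y0,x0=(130,420) if c=="scene" else (240,150)
    A.append(cv2.resize(f[y0:y0+150,x0:x0+200],(400,300)))
    for n in N:
        p=place_of(im,n)[:1]; g=regions_of(im,n)[:1]; o=c+' '+n
        if p:o+=f" {np.round(p[0]['at'],0)} {p[0]['conf']:.2f}"
        if g: o+=f" ztop {np.nanpercentile(W[g[0]['region']][:,2],97):.0f}"
        print(o)
cv2.imwrite("pics/f.png",np.vstack([np.hstack(A[:2]),np.hstack(A[2:])])[...,::-1])
E
```

```text
scene big_stone [654.  28.   8.] 0.58 ztop 25
scene small_stone [ 455. -294.    3.] 0.38 ztop 25
scene lever_valve [ 468. -373.    9.] 0.86 ztop 42
scene wheel_valve [ 454. -294.    0.] 0.60 ztop 45
scene tamper [648. -16.  -6.] 0.63 ztop 146
scene tool_pot [481. 338.  -0.] 0.79 ztop 63
scene red_tool [655.  28.   7.] 0.55 ztop 36
scene yellow_tool [463. 339.   2.] 0.43 ztop 94
side big_stone [650.  29.   4.] 0.87 ztop 24
side small_stone [649. -64.   7.] 0.53 ztop 25
side lever_valve [ 470. -380.   10.] 0.64 ztop 40
side wheel_valve [ 454. -292.    5.] 0.58 ztop 44
side tamper [481. 317.   4.] 0.80 ztop 146
side tool_pot [481. 339.  -1.] 0.80 ztop 62
side red_tool [496. 345.   3.] 0.82 ztop 93
side yellow_tool ztop 93
```

View pics/f.png

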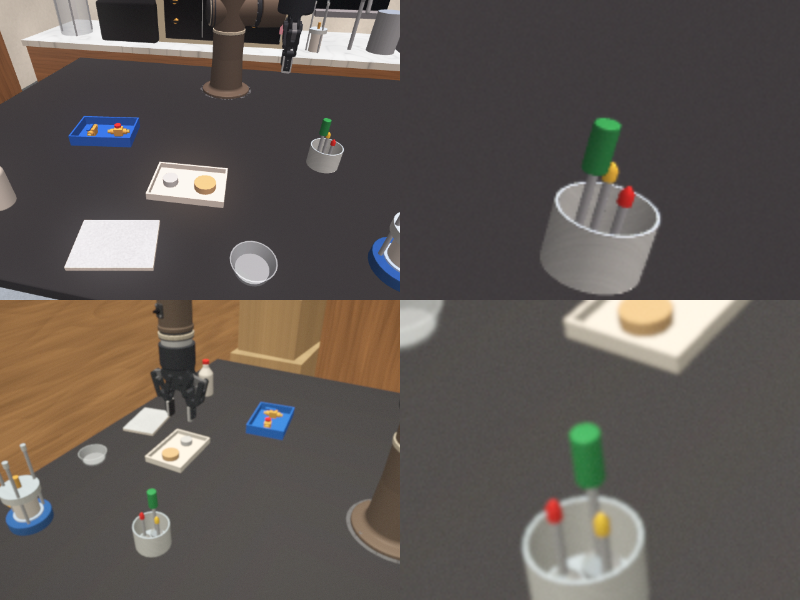

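The tamper stands upright in the pot with its top at 146 mm (5 + 140 mm expected). The red and yellow tools are still in the pot, the stones lie flat in the tray with tops at about 24 mm, and both valves are in the bin. Handing in.

```bash
python3 -c "from rig import *; print(hand_in())"
```

```text
the job is handed in; nothing more can be done
None
```

The job is handed in, verdict not shown: last images have both stones flat in the white tray, both valves handle up in the blue bin, and the tamper upright in the pot with the red and yellow tools, at about 35 s of the 128 s limit.

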